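# Restock the keep-fresh coffee caddy and pump it down

## Task

Take every bare-metal empty tin out of the caddy and leave it on the cork mat, put every crimson full tin into the caddy's bays, and press all three covers down until their catches hold them fully shut. Then, with everything closed, press the pump head down to its stop and let it up again. Leave the glass jar and the yellow cup where they stand.

Things in the scene. Friction and masses are not known exactly. Their poses are not given: they have to be found in the camera images.
- caddy: keep-fresh caddy, fixed: cream box 112 (x) x 428 (y) x 80 mm tall with three open-topped bays in a row along its y axis and a crimson hand-pump block at its -y end. Origin: centre of its underside; z up, -x is its front (towards the robot), cover hinges along its +x top edge. Walls 6 mm, inner floor 8 mm above the table.
- bay1 (a point): the +y end bay: centre of its inner floor, axes as the caddy's; inside 100 (x) x 108 (y) mm, walls rise 72 mm above this point; the hinge line of its cover runs along y at x +56, z +72 mm from this point
- bay2 (a point): the middle bay: centre of its inner floor, axes as the caddy's; inside 100 (x) x 108 (y) mm, walls rise 72 mm above this point; the hinge line of its cover runs along y at x +56, z +72 mm from this point
- bay3 (a point): the bay next to the pump: centre of its inner floor, axes as the caddy's; inside 100 (x) x 108 (y) mm, walls rise 72 mm above this point; the hinge line of its cover runs along y at x +56, z +72 mm from this point
- cover1 (a joint): hinge angle of bay1's crimson cover, rad: 0 shut, 1.57 upright, about 1.9 leaning back wide open. A plate 128 (hinge to front edge) x 104 x 8 mm with a 32 mm snap tongue under the front edge; the stiff hinge stays where it is left. Lowered, it rests ajar at about 0.13 on a sprung catch; about 10 N down on the front edge snaps it past, held below 0.03
- cover1_tab (a point): yellow strip on the outside face of cover1, 12 mm from its front edge: the place to press. Its z axis points out of the cover's outside (top) face and its -x axis from the hinge to the front edge
- cover2 (a joint): hinge angle of bay2's crimson cover, rad: 0 shut, 1.57 upright, about 1.9 leaning back wide open. A plate 128 (hinge to front edge) x 104 x 8 mm with a 32 mm snap tongue under the front edge; the stiff hinge stays where it is left. Lowered, it rests ajar at about 0.13 on a sprung catch; about 10 N down on the front edge snaps it past, held below 0.03
- cover2_tab (a point): yellow strip on the outside face of cover2, 12 mm from its front edge: the place to press. Its z axis points out of the cover's outside (top) face and its -x axis from the hinge to the front edge
- cover3 (a joint): hinge angle of bay3's crimson cover, rad: 0 shut, 1.57 upright, about 1.9 leaning back wide open. A plate 128 (hinge to front edge) x 104 x 8 mm with a 32 mm snap tongue under the front edge; the stiff hinge stays where it is left. Lowered, it rests ajar at about 0.13 on a sprung catch; about 10 N down on the front edge snaps it past, held below 0.03
- cover3_tab (a point): yellow strip on the outside face of cover3, 12 mm from its front edge: the place to press. Its z axis points out of the cover's outside (top) face and its -x axis from the hinge to the front edge
- pump (a joint): travel of the pump plunger, m: 0 = up, 0.025 = down at its stop; a spring (5 N at the top, 9 N at the stop) lifts it again
- pump_top (a point): centre of the top face of the white round pump head (56 mm across); it is pressed straight down by 25 mm; when up it stands 145 mm above the table
- tin1: full coffee tin: sealed square crimson tin with a cream band and a yellow spot on the lid, 50 x 50 x 62 mm tall, 0.2 kg, starts upright on the table; origin at the centre of its underside, z up its height. May be absent
- tin2: full coffee tin: sealed square crimson tin with a cream band and a yellow spot on the lid, 50 x 50 x 62 mm tall, 0.2 kg, starts upright on the table; origin at the centre of its underside, z up its height. May be absent
- tin3: full coffee tin: sealed square crimson tin with a cream band and a yellow spot on the lid, 50 x 50 x 62 mm tall, 0.2 kg, starts upright on the table; origin at the centre of its underside, z up its height. May be absent
- empty1: empty coffee tin: square bare-metal tin with a dark open-looking top (solid in fact), 50 x 50 x 62 mm tall, 0.08 kg, starts upright in bay1; origin at the centre of its underside. May be absent
- empty2: empty coffee tin: square bare-metal tin with a dark open-looking top (solid in fact), 50 x 50 x 62 mm tall, 0.08 kg, starts upright in bay2; origin at the centre of its underside. May be absent
- empty3: empty coffee tin: square bare-metal tin with a dark open-looking top (solid in fact), 50 x 50 x 62 mm tall, 0.08 kg, starts upright in bay3; origin at the centre of its underside. May be absent
- mat: cork mat for the empties, fixed, 150 (x) x 210 (y) x 4 mm thick; origin at the centre of its underside
- jar: bystander, loose: closed glass jar with steel twist cap, 70 mm across, 110 mm tall; origin at the centre of its underside
- yellow_cup: bystander, loose: yellow enamel cup with a handle, 76 mm across, 75 mm tall; origin at the centre of its underside

How it is judged:
On the way, in this order (a step that is already met when the one before it is completed fails the run):
1. empties on the mat, full tins in the bays and all three covers held shut (in any order) (x of empty1 in the frame of mat between -0.08 and 0.08 m and y of empty1 in the frame of mat between -0.11 and 0.11 m and z of empty1 in the frame of mat between -0.005 and 0.06 m and x of empty2 in the frame of mat between -0.08 and 0.08 m and y of empty2 in the frame of mat between -0.11 and 0.11 m and z of empty2 in the frame of mat between -0.005 and 0.06 m and x of empty3 in the frame of mat between -0.08 and 0.08 m and y of empty3 in the frame of mat between -0.11 and 0.11 m and z of empty3 in the frame of mat between -0.005 and 0.06 m and ((x of tin1 in the frame of bay1 between -0.055 and 0.055 m and y of tin1 in the frame of bay1 between -0.058 and 0.058 m and z of tin1 in the frame of bay1 between -0.01 and 0.06 m) or (x of tin1 in the frame of bay2 between -0.055 and 0.055 m and y of tin1 in the frame of bay2 between -0.058 and 0.058 m and z of tin1 in the frame of bay2 between -0.01 and 0.06 m) or (x of tin1 in the frame of bay3 between -0.055 and 0.055 m and y of tin1 in the frame of bay3 between -0.058 and 0.058 m and z of tin1 in the frame of bay3 between -0.01 and 0.06 m)) and ((x of tin2 in the frame of bay1 between -0.055 and 0.055 m and y of tin2 in the frame of bay1 between -0.058 and 0.058 m and z of tin2 in the frame of bay1 between -0.01 and 0.06 m) or (x of tin2 in the frame of bay2 between -0.055 and 0.055 m and y of tin2 in the frame of bay2 between -0.058 and 0.058 m and z of tin2 in the frame of bay2 between -0.01 and 0.06 m) or (x of tin2 in the frame of bay3 between -0.055 and 0.055 m and y of tin2 in the frame of bay3 between -0.058 and 0.058 m and z of tin2 in the frame of bay3 between -0.01 and 0.06 m)) and ((x of tin3 in the frame of bay1 between -0.055 and 0.055 m and y of tin3 in the frame of bay1 between -0.058 and 0.058 m and z of tin3 in the frame of bay1 between -0.01 and 0.06 m) or (x of tin3 in the frame of bay2 between -0.055 and 0.055 m and y of tin3 in the frame of bay2 between -0.058 and 0.058 m and z of tin3 in the frame of bay2 between -0.01 and 0.06 m) or (x of tin3 in the frame of bay3 between -0.055 and 0.055 m and y of tin3 in the frame of bay3 between -0.058 and 0.058 m and z of tin3 in the frame of bay3 between -0.01 and 0.06 m)) and value of joint each of cover1, cover2, cover3 below 0.04 rad), for 0.2 s.
2. then the pump head is pressed down to its stop (value of joint each of cover1, cover2, cover3 below 0.04 rad and value of joint pump above 0.0215 m), for 0.1 s.
At the end, for the whole second after the job is handed in: every full tin is inside a bay (any bay) and every empty tin is on the cork mat (its origin over the mat), all at rest; all three cover angles are below 0.04 rad; the pump was pressed at least 21.5 mm after the covers were shut and is up again (below 6 mm) (all of step 1 and linear speed of each of tin1, tin2, tin3, empty1, empty2, empty3 below 0.03 m/s and value of joint pump below 0.006 m); the robot touches nothing.
It fails at once if the jar is pushed more than 5 cm or knocked over (distance of jar from where it was at the start of the episode above 0.05 m or angle between jar's own z axis and vertical above 0.6 rad).
It fails at once if the yellow_cup is pushed more than 5 cm or knocked over (distance of yellow_cup from where it was at the start of the episode above 0.05 m or angle between yellow_cup's own z axis and vertical above 0.6 rad).
Of tin1, tin2, tin3 only 2 to 3 are there at a start; the rules pass over those that are not, and their reading is None.
Of empty1, empty2, empty3 only 1 to 2 are there at a start; the rules pass over those that are not, and their reading is None.
At some moment in a run one of tin1, tin2, tin3, empty1, empty2, empty3 may be knocked a few centimetres aside while the robot is not near it.
It also fails if it takes over 210 s, if anything falls off the work surface, if the arm or the gripper's body presses on something with over 40 N, if the wrist force passes 120 N, or if a joint passes its speed limit or range.

## Robot

A 6-joint arm with a two-finger parallel gripper is mounted at the origin on the work surface. World frame = base frame: x ahead of the robot, y to its left, z up, the work surface at z = 0. Lengths are in m, angles in rad, forces in N, time in s.
With the tool pointing down it reaches from about 0.325 to 0.775 m from the base axis. Payload 9.3 kg.
Tool frame: the origin (TCP) lies at the very end of the fingers, on their centre line; the grasp point (between the pads) lies behind it (manip.tcp_to_grasp is the z of the grasp point in the tool frame, in m); z points along the fingers, y is the line along which they close (so a half turn about z gives the same grasp; the last joint's range is limited). The gripper opens to 85 mm and grips with 20 to 120 N. Pads are 22 mm wide; open, the fingers measure 114 mm over their backs; the gripper's body (76 mm by 85 mm) begins 54 mm behind the grasp point. The pads swing forward as they close: fully open they stand 13 mm farther back than shut.
Start: joints at [-1.419, 0.259, 0.021, 1.334, 0, 1.418], TCP at [0.165, -0.525, 0.231] pointing down, gripper open.
Joint ranges: [-3.04, 3.04], [-0.91, 1.82], [-1.04, 1.36], [-1.92, 1.95], [-1.52, 1.45], [-3.14, 3.14]. Speed limits (rad/s): [2.22, 2.22, 2.79, 3.14, 3.14, 3.14].

## Interface

Orientations are given as a unit quaternion [x, y, z, w].
In Python, from cell import manip gives the robot as it stands.
- The arm moves only by the shell command python3 -m crank 'ROWS' [OPENING] [FORCE]. ROWS is JSON, a list of rows, each a list of 2 entries, a list of its own where there are three numbers: the shift along the tool's x, y, z in m, then the turn, a rotation vector about the tool's x, y, z in degrees. In form: [[[dx, dy, dz], [wx, wy, wz]], ...]. A call has 1 to 20 rows; each row is the pose to reach, as a shift and turn from the pose commanded when the call began, along the tool's axes at that moment; what a row does not reach only later rows make up. A row lasts 1/10 s, in which the tool goes at most 50 mm and 8.59 degrees, less where a joint would pass 70% of its speed; a pose out of reach is approached as far as the arm can. A call with a gripper value outside its range is refused whole. OPENING is the finger opening in m, from 0 to 0.0854, set as the call begins (- or left out, the last holds). The fingers move at their own pace and stop on an object; FORCE is the grip in N (left out, the last holds). Time passes only in rows, so rows that repeat a pose let the fingers close. It gives the time, the measured TCP pose, the force, the opening and the grip force at its end, in the units of the state.
- manip.state(): the state, without advancing time (a new reading comes with each control period).
- manip.capture(name): name is "scene" or "top" or "wrist"; returns a dict with "color" (384x512x3 uint8, red, green, blue), "fx", "fy", "cx", "cy" (pixels), "dist" ([k1, k2, p1, p2, k3] as OpenCV has them; the pictures are not rectified), "xyz" and "rotation" of the camera in the world. Camera axes: x right, y down, z forward; pixel columns grow to the right and rows downward; lengths in m; the calibration is good to about 2 mm. A picture is of the moment at which its call begins. There is no depth.
- manip.sign_off(): hands the job in; it is judged then, once.
Trained networks look in a picture, given as the dict that the camera call returned (one of the last four; its "shot" number tells which), for a name from the list of things; names that differ only in an ending like _2 or _b are one class to them, and where a whole thing is asked for, a point or a joint stands for the part that bears it (a point fixed in the world has none). Each returns a list of dicts, best first, with "confidence" (0 to 1); they miss things now and then, are a little off and sometimes report something else, mostly with a low value. They report only what shows in the picture. A call takes as long as a camera call.
- manip.spot_in(picture, name): "point" ([x, y, z] in m, in the coordinates of the camera as it stood for that picture, good to about 4 mm: the middle of the surface that is visible of it).
- manip.cut_out(picture, name): "region" (384x512 bool, what is visible of it).
The state is a dict: "time": time; "joint_positions": joint angles; "joint_velocities": joint speeds; "joint_efforts": joint torques, N m; "tool_pos": TCP position; "tool_rot": TCP orientation; "ft_force": force on the tool from outside, world axes, zero at the start; "moment": the same for the moment, N m; "width": opening from 0.0 (shut) to 1.0 (fully open); "grasp_force": force on a finger pad.
Only numpy, scipy, OpenCV 4.12 (cv2) and the standard library are available. Lean on these libraries where they do the work, as an engineer would, in place of code of your own. Each camera call takes 0.05 s, during which the arm holds its last target. There are 200 camera calls.

## Working session

There is one attempt and no reset: what is moved stays moved. The work goes in short steps, Python scripts to look and compute and a shell command to move; the robot and the scene stay as the last step left them, time stands still between calls to the robot, and variables do not carry over. Pictures are saved under pics/ and viewed, at most 14 in all, crops included, and the job is handed in when it is done.

```bash
mkdir -p pics; ls; cat > h.py <<'E'
import numpy as np, cv2
from cell import manip
from scipy.spatial.transform import Rotation as R
def Rm(c):
    r=np.array(c["rotation"]); return r if r.shape==(3,3) else R.from_quat(r).as_matrix()
def w(c,p): return Rm(c)@np.array(p)+np.array(c["xyz"])
def px(c,uv,z):
    K=np.array([[c["fx"],0,c["cx"]],[0,c["fy"],c["cy"]],[0,0,1]])
    q=cv2.undistortPoints(np.array([[uv]],float),K,np.array(c["dist"]))[0,0]
    d=Rm(c)@np.array([q[0],q[1],1]); o=np.array(c["xyz"]); return o+d*(z-o[2])/d[2]
def save(c,n): cv2.imwrite(f"pics/{n}.png",c["color"][:,:,::-1])
def look(c,names):
    for n in names:
        for d in manip.spot_in(c,n)[:4]:
            if d["confidence"]>.25: print(n,round(d["confidence"],2),w(c,d["point"]).round(3))
def yaw(c,n,z):
    for d in manip.cut_out(c,n)[:4]:
        m=d["region"].astype(np.uint8)
        cs=max(cv2.findContours(m,0,2)[0],key=cv2.contourArea)
        b=cv2.boxPoints(cv2.minAreaRect(cs)); P=np.array([px(c,u,z)[:2] for u in b])
        e=P[1]-P[0]; f=P[2]-P[1]
        print(n,round(d["confidence"],2),"ctr",P.mean(0).round(3),"sides",np.linalg.norm(e).round(3),np.linalg.norm(f).round(3),"ang",np.degrees(np.arctan2(e[1],e[0])).round(1)%90)
E
python3 - <<'E'
from h import *
print(manip.tcp_to_grasp, manip.state())
a=manip.capture("scene");b=manip.capture("top")
save(a,"s0");save(b,"t0")
print(b["xyz"],Rm(b).round(2).tolist(),a["xyz"])
for c in(a,b):
    look(c,["caddy","tin1","empty1","mat","jar","yellow_cup","pump_top","cover1_tab","cover1","pump"]);print()
yaw(b,"tin1",.062);yaw(b,"empty1",.07);yaw(b,"mat",.004)
E
```

```text
pics
-0.0187 {'time': 0.0, 'joint_positions': array([-1.41859385e+00,  2.59219843e-01,  2.07486325e-02,  1.33367821e+00,
        3.85125014e-05,  1.41820844e+00]), 'joint_velocities': array([ 1.85506408e-03, -8.14123491e-05,  2.54047110e-03,  9.81423126e-04,
       -1.72413851e-03,  9.06921708e-04]), 'joint_efforts': array([-1.03117607e-04, -5.55643773e+01,  3.44528782e+01,  1.38948651e-02,
       -2.09516884e-04,  5.75499456e-06]), 'tool_pos': array([ 0.16502218, -0.52437308,  0.23064597]), 'tool_rot': array([ 9.88410086e-01,  1.51805944e-01,  1.93866195e-05, -6.76542379e-04]), 'ft_force': array([-0.04237745,  0.57084456, -0.27729161]), 'moment': array([-0.00477449, -0.03104513, -0.00711296]), 'grasp_force': 0.0, 'width': 1.001499259319978}
[0.44273403 0.01634986 0.93920545] [[0.02, -1.0, 0.07], [-1.0, -0.02, -0.0], [0.0, -0.07, -1.0]] [ 0.99050591 -0.50018409  0.7639908 ]
caddy 0.88 [0.559 0.103 0.08 ]
tin1 0.65 [ 0.561 -0.198  0.059]
tin1 0.65 [ 0.425 -0.201  0.057]
tin1 0.61 [ 0.454 -0.329  0.058]
empty1 0.85 [0.484 0.168 0.072]
empty1 0.52 [0.535 0.081 0.07 ]
empty1 0.26 [ 0.426
[... 728 characters left out ...]
85 -0.008  0.144]
jar 0.31 [ 0.598 -0.347  0.005]
yellow_cup 0.56 [ 0.716 -0.168  0.034]
pump_top 0.63 [ 0.583 -0.004  0.143]
cover1_tab 0.67 [0.487 0.306 0.157]
cover1 0.93 [0.485 0.305 0.163]
cover1 0.86 [0.597 0.117 0.158]
cover1 0.58 [0.55  0.213 0.154]
pump 0.82 [ 0.585 -0.01   0.146]

tin1 0.91 ctr [ 0.439 -0.311] sides 0.053 0.065 ang 73.3
tin1 0.9 ctr [ 0.547 -0.182] sides 0.057 0.055 ang 59.2
tin1 0.67 ctr [ 0.413 -0.188] sides 0.052 0.061 ang 64.0
tin1 0.49 ctr [0.559 0.241] sides 0.132 0.092 ang 31.4
empty1 0.76 ctr [0.475 0.166] sides 0.053 0.057 ang 46.7
empty1 0.64 ctr [0.531 0.075] sides 0.048 0.055 ang 46.7
mat 0.62 ctr [ 0.597 -0.343] sides 0.217 0.156 ang 3.4000000000000057
```

View pics/t0.png

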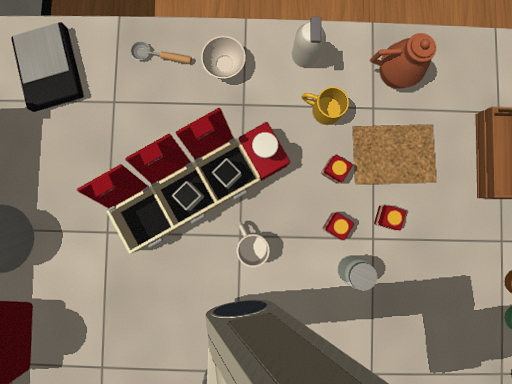

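View pics/s0.png

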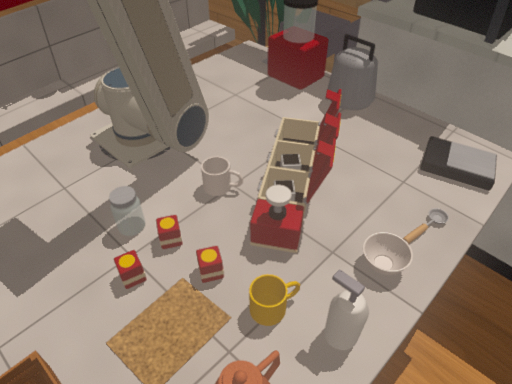

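The top view shows the caddy (bay1 corner near (132,250), pump head (265,145)) turned about 27° and empties at (187,195) in bay2 and (227,174) in bay3. The full tins are at (340,168), (341,226) and (395,218), and the mat is at (395,154). The scene view agrees. There is also an unlisted white mug at (253,245).

```bash
cat >> h.py <<'E'
def tins(c):
    "full tins from yellow spot centres (z .0625) and lid mask yaw"
    hsv=cv2.cvtColor(c["color"],cv2.COLOR_RGB2HSV)
    m=cv2.inRange(hsv,(18,150,120),(32,255,255))
    n,l,s,ct=cv2.connectedComponentsWithStats(m)
    for i in range(1,n):
        if 60<s[i,4]<500: print("spot",ct[i].round(1),s[i,4],px(c,ct[i],.0625)[:2].round(4))
E
python3 - <<'E'
from h import *
c=manip.capture("top"); tins(c)
cr=c["color"][100:260,70:300]
cv2.imwrite("pics/c0.png",cv2.resize(cr,None,fx=3.4,fy=3.4,interpolation=2)[:,:,::-1])
cr=c["color"][140:260,310:440]
cv2.imwrite("pics/c1.png",cv2.resize(cr,None,fx=4,fy=4,interpolation=2)[:,:,::-1])
E
```

```text
spot [338.9 167.3] 150 [ 0.5518 -0.1878]
spot [394.1 217.3] 149 [ 0.4364 -0.32  ]
spot [340.6 226.1] 153 [ 0.4131 -0.1929]
```

View pics/c0.png

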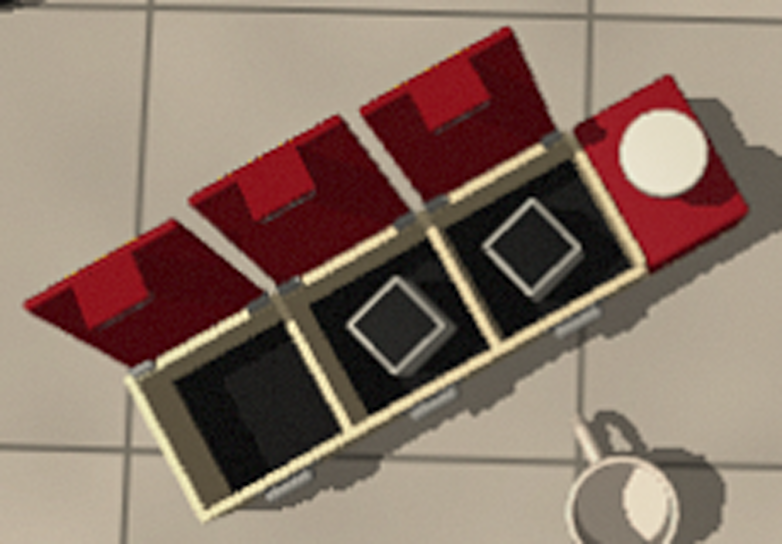

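View pics/c1.png

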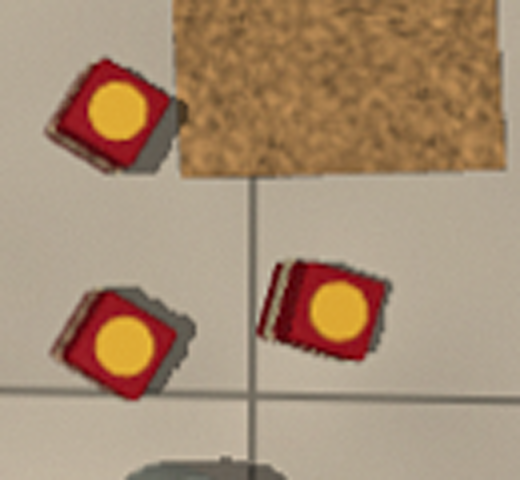

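```bash
python3 - <<'E'
from h import *
c=manip.capture("top")
f=lambda p,o,s,z: px(c,(np.array(p)+.5)/s-.5+o,z)[:2]
o=np.array([70,100])
C={k:f(p,o,3.4,.08) for k,p in dict(fl=(203,520),bl=(126,376),fr=(645,268),br=(575,143)).items()}
for k in C: print(k,C[k].round(4))
print([np.linalg.norm(C[a]-C[b]).round(4) for a,b in(("fl","fr"),("bl","br"),("fl","bl"),("fr","br"))])
d=C["fl"]-C["fr"]; d2=C["bl"]-C["br"]
print("yaw",[np.degrees(np.arctan2(-v[0],v[1])) for v in(d,d2)])
P=f((664,153),o,3.4,.145);print("pump",P)
ang=lambda p,q,o,s,z:np.degrees(np.arctan2(*(f(q,o,s,z)-f(p,o,s,z))[::-1]))%90
th=np.arctan2(-d[0]-d2[0],d[1]+d2[1]); ex=np.array([np.cos(th),np.sin(th)]);ey=np.array([-ex[1],ex[0]])
# rectangle fl,bl,fr,br: y from -137 (outer wall incl?) .. 214
m=sum(C.values())/4; print("rim mid",m)
for ym in(.04,.037): 
  O=m-ey*ym; print("O",O.round(4),"pump in caddy",((P-O)@ex).round(4),((P-O)@ey).round(4))
O=m-ey*.04
for n,y in(("b1",.154),("b2",.04),("b3",-.074)): print(n,(O+ey*y).round(4))
for n,q in dict(e2=[(395,277),(445,328),(400,378),(348,325)],e3=[(531,199),(581,246),(535,296),(483,249)]).items():
  W=np.array([f(x,o,3.4,.07) for x in q]);print(n,W.mean(0).round(4),"rel",((W.mean(0)-O)@ex).round(4),((W.mean(0)-O)@ey).round(4),[ (np.degrees(np.arctan2(*(W[i]-W[i-1])[::-1]))%90).round(1) for i in range(4)])
o1=np.array([310,140])
for n,e in dict(A=[((105,58),(175,100)),((175,100),(128,172))],B=[((102,290),(180,337)),((180,337),(133,400))],Cc=[((300,262),(386,285)),((386,285),(362,361))]).items():
  print(n,[ang(*x,o1,4,.062).round(1) for x in e])
E
```

```text
fl [0.3418 0.2945]
bl [0.4374 0.3514]
fr [5.192e-01 5.000e-04]
br [0.604  0.0503]
[np.float64(0.3434), np.float64(0.3441), np.float64(0.1112), np.float64(0.0983)]
yaw [np.float64(31.10389908264173), np.float64(28.961015110271024)]
pump [ 0.58674452 -0.00868531]
rim mid [0.47560192 0.17421461]
O [0.4956 0.1396] pump in caddy 0.0047 -0.174
O [0.4941 0.1422] pump in caddy 0.0047 -0.177
b1 [0.4185 0.2729]
b2 [0.4756 0.1742]
b3 [0.5327 0.0755]
e2 [0.4755 0.1696] rel -0.0024 0.036 [np.float64(47.3), np.float64(46.1), np.float64(49.6), np.float64(46.3)]
e3 [0.5325 0.0781] rel 0.0012 -0.0717 [np.float64(47.9), np.float64(48.0), np.float64(48.9), np.float64(49.3)]
A [np.float64(60.1), np.float64(57.5)]
B [np.float64(60.2), np.float64(53.7)]
Cc [np.float64(76.4), np.float64(72.2)]
```

The crops give corner and edge positions: caddy yaw is about 30°, with its origin near (0.496, 0.140). The pump then comes out at caddy y = -174 mm, which fits. Next I'll plan the first empty.

```bash
cat >> h.py <<'E'
def plan(wps):
    "wps: (x,y,z,yaw of tool x deg); prints one call's shift/turn per waypoint, chained"
    s=manip.state(); p=np.array(s["tool_pos"]); r=R.from_quat(s["tool_rot"])
    print("at",p.round(4),"rot",r.as_quat().round(4),"t",round(s["time"],1))
    for x,y,z,a in wps:
        t=R.from_euler("z",a,degrees=True)*R.from_euler("x",180,degrees=True)
        d=r.inv().apply(np.array([x,y,z])-p).round(3); v=np.degrees((r.inv()*t).as_rotvec()).round(1)
        print(d.tolist(),v.tolist(),"rows",int(max(np.ceil(np.linalg.norm(d)/.05),np.ceil(np.linalg.norm(v)/8.59))))
        p=p+r.apply(d); r=r*R.from_rotvec(np.radians(v))
E
python3 - <<'E'
from h import *
plan([(.40,-.30,.24,120),(.5325,.078,.24,228),(.5325,.078,.036,228)])
E
```

```text
at [ 0.165  -0.5247  0.2313] rot [0.9884 0.1518 0.     0.    ] t 1.4
[0.292, -0.144, -0.009] [0.0, 0.0, -102.5] rows 12
[0.261, 0.303, 0.0] [-0.0, 0.0, -108.0] rows 13
[-0.0, 0.0, 0.204] [-0.0, -0.0, -0.0] rows 5
```

```bash
r='[[0.292,-0.144,-0.009],[0,0,-102.5]]'
python3 -m crank '[[[0.292,-0.144,-0.009],[0,0,-102.5]],[[0.292,-0.144,-0.009],[0,0,-102.5]],[[0.292,-0.144,-0.009],[0,0,-102.5]],[[0.292,-0.144,-0.009],[0,0,-102.5]],[[0.292,-0.144,-0.009],[0,0,-102.5]],[[0.292,-0.144,-0.009],[0,0,-102.5]],[[0.292,-0.144,-0.009],[0,0,-102.5]],[[0.292,-0.144,-0.009],[0,0,-102.5]],[[0.292,-0.144,-0.009],[0,0,-102.5]],[[0.292,-0.144,-0.009],[0,0,-102.5]],[[0.292,-0.144,-0.009],[0,0,-102.5]],[[0.292,-0.144,-0.009],[0,0,-102.5]],[[0.292,-0.144,-0.009],[0,0,-102.5]],[[0.292,-0.144,-0.009],[0,0,-102.5]],[[0.292,-0.144,-0.009],[0,0,-102.5]]]' 0.066 40
python3 -m crank '[[[0.261,0.303,0],[0,0,-108]],[[0.261,0.303,0],[0,0,-108]],[[0.261,0.303,0],[0,0,-108]],[[0.261,0.303,0],[0,0,-108]],[[0.261,0.303,0],[0,0,-108]],[[0.261,0.303,0],[0,0,-108]],[[0.261,0.303,0],[0,0,-108]],[[0.261,0.303,0],[0,0,-108]],[[0.261,0.303,0],[0,0,-108]],[[0.261,0.303,0],[0,0,-108]],[[0.261,0.303,0],[0,0,-108]],[[0.261,0.303,0],[0,0,-108]],[[0.261,0.303,0],[0,0,-108]],[[0.261,0.303,0],[0,0,-108]],[[0.261,0.303,0],[0,0,-108]],[[0.261,0.303,0],[0,0,-108]]]'
python3 - <<'E'
from h import *
c=manip.capture("wrist"); save(c,"w0"); print(c["xyz"])
look(c,["empty1","caddy"]);yaw(c,"empty1",.07)
plan([(.5325,.078,.036,228)])
E
```

```text
time: 2.85
tool_pos: [0.4004, -0.2997, 0.2403]
tool_rot: [0.502, 0.865, 0.0, 0.0]
ft_force: [-0.6, -0.8, -0.1]
width: 0.77
grasp_force: 0.0
time: 4.45
tool_pos: [0.5325, 0.0777, 0.2403]
tool_rot: [-0.405, 0.914, 0.0, 0.0]
ft_force: [0.3, 0.0, -0.7]
width: 0.771
grasp_force: 0.0
[0.47689097 0.01644901 0.38335246]
empty1 0.92 [0.521 0.075 0.07 ]
empty1 0.64 [0.477 0.167 0.069]
caddy 0.58 [0.546 0.142 0.079]
empty1 0.85 ctr [0.53  0.075] sides 0.048 0.059 ang 47.80000000000001
empty1 0.61 ctr [0.477 0.16 ] sides 0.062 0.061 ang 48.599999999999994
at [0.5325 0.0778 0.2403] rot [-0.406   0.9139  0.     -0.    ] t 4.7
[-0.0, 0.0, 0.204] [0.0, 0.0, -0.1] rows 5
```

View pics/w0.png

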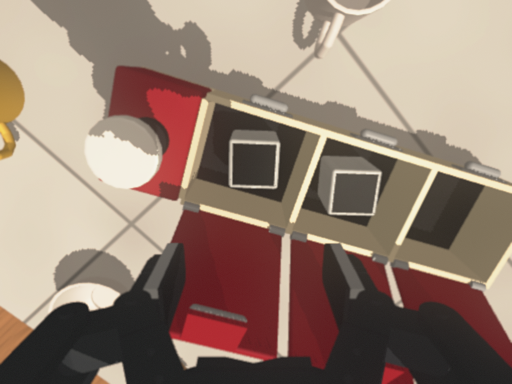

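The wrist view shows the bay3 empty's top centred near (255,163) and the bay2 empty near (354,193), both standing clear of the walls. I'll check those pixels in world coordinates.

```bash
python3 - <<'E'
from h import *
c=manip.capture("wrist")
for n,u,z in(("e3",(254.5,163),.07),("e2",(354.5,193),.07),("pump",(124,152),.145),("front",(208,94),.08),("front2",(322,128),.08),("front3",(437,166),.08),("back",(183,202),.08)): print(n,px(c,u,z)[:2].round(4))
plan([(.5325,.078,.036,228)])
E
```

```text
e3 [0.5314 0.0779]
e2 [0.4766 0.1701]
pump [ 0.585  -0.0084]
front [5.179e-01 5.000e-04]
front2 [0.4607 0.0931]
front3 [0.4016 0.1958]
back [0.6099 0.0579]
at [0.5325 0.0777 0.2403] rot [-0.4061  0.9138 -0.     -0.    ] t 4.7
[-0.0, 0.0, 0.204] [-0.0, -0.0, -0.1] rows 5
```

```bash

python3 -m crank '[[[0,0,0.05],[0,0,0]],[[0,0,0.10],[0,0,0]],[[0,0,0.14],[0,0,0]],[[0,0,0.17],[0,0,0]],[[0,0,0.19],[0,0,0]],[[0,0,0.204],[0,0,0]],[[0,0,0.204],[0,0,0]],[[0,0,0.204],[0,0,0]]]' 0.066 40
python3 -m crank '[[[0,0,0],[0,0,0]],[[0,0,0],[0,0,0]],[[0,0,0],[0,0,0]],[[0,0,0],[0,0,0]],[[0,0,0],[0,0,0]],[[0,0,0],[0,0,0]]]' 0.03 40
python3 -m crank '[[[0,0,-0.03],[0,0,0]],[[0,0,-0.08],[0,0,0]],[[0,0,-0.13],[0,0,0]],[[0,0,-0.17],[0,0,0]],[[0,0,-0.204],[0,0,0]],[[0,0,-0.204],[0,0,0]]]'
python3 - <<'E'
from h import *
plan([(.60,-.395,.24,270),(.60,-.395,.035,270),(.60,-.395,.24,270),(.4765,.170,.24,228)])
E
```

```text
time: 5.5
tool_pos: [0.5327, 0.0778, 0.0366]
tool_rot: [-0.406, 0.914, 0.0, -0.0]
ft_force: [-1.0, 0.6, 0.8]
width: 0.774
grasp_force: 0.0
time: 6.1
tool_pos: [0.5333, 0.0778, 0.0375]
tool_rot: [-0.406, 0.914, -0.0, 0.001]
ft_force: [-0.6, 0.2, 6.2]
width: 0.585
grasp_force: 41.8
time: 6.7
tool_pos: [0.534, 0.0778, 0.2455]
tool_rot: [-0.406, 0.914, -0.002, 0.004]
ft_force: [0.1, 0.2, -1.3]
width: 0.582
grasp_force: 41.6
at [0.534  0.0778 0.2455] rot [-0.4064  0.9137 -0.0017  0.0038] t 6.7
[0.307, -0.366, 0.006] [-0.5, 0.2, -42.0] rows 10
[-0.0, 0.0, 0.205] [0.1, -0.0, -0.0] rows 5
[-0.0, 0.0, -0.205] [-0.0, -0.0, -0.0] rows 5
[-0.565, 0.124, -0.0] [-0.1, 0.0, 42.0] rows 12
```

```bash

python3 -m crank '[[[0.307,-0.366,0],[0,0,-42]],[[0.307,-0.366,0],[0,0,-42]],[[0.307,-0.366,0],[0,0,-42]],[[0.307,-0.366,0],[0,0,-42]],[[0.307,-0.366,0],[0,0,-42]],[[0.307,-0.366,0],[0,0,-42]],[[0.307,-0.366,0],[0,0,-42]],[[0.307,-0.366,0],[0,0,-42]],[[0.307,-0.366,0],[0,0,-42]],[[0.307,-0.366,0],[0,0,-42]],[[0.307,-0.366,0],[0,0,-42]],[[0.307,-0.366,0],[0,0,-42]],[[0.307,-0.366,0],[0,0,-42]],[[0.307,-0.366,0],[0,0,-42]],[[0.307,-0.366,0],[0,0,-42]]]'
python3 -m crank '[[[0,0,0.05],[0,0,0]],[[0,0,0.10],[0,0,0]],[[0,0,0.15],[0,0,0]],[[0,0,0.18],[0,0,0]],[[0,0,0.195],[0,0,0]],[[0,0,0.202],[0,0,0]],[[0,0,0.205],[0,0,0]],[[0,0,0.205],[0,0,0]],[[0,0,0.205],[0,0,0]]]'
python3 - <<'E'
from h import *
c=manip.capture("wrist"); save(c,"w1"); look(c,["empty1","mat"])
plan([])
E
```

```text
time: 8.2
tool_pos: [0.599, -0.394, 0.2411]
tool_rot: [0.707, -0.707, 0.0, -0.0]
ft_force: [-0.8, -0.4, -1.8]
width: 0.581
grasp_force: 41.5
time: 9.1
tool_pos: [0.5994, -0.3956, 0.0367]
tool_rot: [-0.707, 0.707, -0.001, 0.0]
ft_force: [-0.5, 0.5, -1.0]
width: 0.581
grasp_force: 41.6
empty1 0.6 [ 0.596 -0.407  0.069]
mat 0.96 [ 0.595 -0.419  0.007]
at [ 0.5991 -0.3956  0.0363] rot [-7.069e-01  7.073e-01 -7.000e-04  1.000e-04] t 9.2
```

View pics/w1.png

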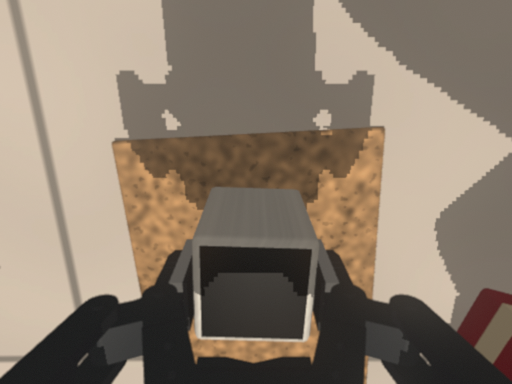

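The tin (about (253,290)) is held square over the mat. I'll lower slightly, release, and go to the bay2 empty.

```bash

python3 -m crank '[[[0,0,0.003],[0,0,0]],[[0,0,0.003],[0,0,0]]]'
python3 -m crank '[[[0,0,0],[0,0,0]],[[0,0,0],[0,0,0]],[[0,0,0],[0,0,0]],[[0,0,0],[0,0,0]]]' 0.066
python3 -m crank '[[[0,0,-0.04],[0,0,0]],[[0,0,-0.09],[0,0,0]],[[0,0,-0.14],[0,0,0]],[[0,0,-0.18],[0,0,0]],[[0,0,-0.208],[0,0,0]],[[0,0,-0.208],[0,0,0]]]'
python3 -m crank '[[[-0.565,0.123,0],[0,0,42]],[[-0.565,0.123,0],[0,0,42]],[[-0.565,0.123,0],[0,0,42]],[[-0.565,0.123,0],[0,0,42]],[[-0.565,0.123,0],[0,0,42]],[[-0.565,0.123,0],[0,0,42]],[[-0.565,0.123,0],[0,0,42]],[[-0.565,0.123,0],[0,0,42]],[[-0.565,0.123,0],[0,0,42]],[[-0.565,0.123,0],[0,0,42]],[[-0.565,0.123,0],[0,0,42]],[[-0.565,0.123,0],[0,0,42]],[[-0.565,0.123,0],[0,0,42]],[[-0.565,0.123,0],[0,0,42]],[[-0.565,0.123,0],[0,0,42]],[[-0.565,0.123,0],[0,0,42]]]'
python3 - <<'E'
from h import *
c=manip.capture("top"); look(c,["empty1"]);tins(c)
plan([(.4765,.170,.036,228)])
E
```

```text
time: 9.45
tool_pos: [0.5993, -0.3958, 0.0336]
tool_rot: [-0.707, 0.707, -0.001, 0.0]
ft_force: [-0.8, 0.4, 6.0]
width: 0.577
grasp_force: 42.2
time: 9.85
tool_pos: [0.5987, -0.3952, 0.0321]
tool_rot: [-0.707, 0.707, 0.0, 0.0]
ft_force: [-0.3, -0.2, -0.0]
width: 0.773
grasp_force: 0.0
time: 10.45
tool_pos: [0.5997, -0.396, 0.2453]
tool_rot: [-0.707, 0.707, -0.004, 0.0]
ft_force: [0.3, 0.3, 0.3]
width: 0.774
grasp_force: 0.0
time: 12.05
tool_pos: [0.4764, 0.1687, 0.24]
tool_rot: [-0.406, 0.914, -0.0, -0.0]
ft_force: [-0.2, -0.3, -0.3]
width: 0.774
grasp_force: 0.0
empty1 0.83 [ 0.599 -0.384  0.064]
empty1 0.69 [0.556 0.11  0.081]
empty1 0.58 [0.474 0.164 0.073]
spot [339.  167.2] 147 [ 0.552 -0.188]
spot [394.2 217.2] 149 [ 0.4366 -0.3201]
spot [340.6 226.1] 152 [ 0.4132 -0.1929]
at [0.4764 0.1688 0.2402] rot [-4.057e-01  9.140e-01 -0.000e+00 -1.000e-04] t 12.2
[-0.001, 0.001, 0.204] [0.0, -0.0, -0.1] rows 5
```

Empty placed. Grasp the bay2 empty the same way.

```bash

python3 -m crank '[[[0,0.001,0.05],[0,0,0]],[[0,0.001,0.10],[0,0,0]],[[0,0.001,0.14],[0,0,0]],[[0,0.001,0.17],[0,0,0]],[[0,0.001,0.19],[0,0,0]],[[0,0.001,0.204],[0,0,0]],[[0,0.001,0.204],[0,0,0]],[[0,0.001,0.204],[0,0,0]]]' 0.066 40
python3 -m crank '[[[0,0,0],[0,0,0]],[[0,0,0],[0,0,0]],[[0,0,0],[0,0,0]],[[0,0,0],[0,0,0]],[[0,0,0],[0,0,0]],[[0,0,0],[0,0,0]]]' 0.03 40
python3 -m crank '[[[0,0,-0.03],[0,0,0]],[[0,0,-0.08],[0,0,0]],[[0,0,-0.13],[0,0,0]],[[0,0,-0.17],[0,0,0]],[[0,0,-0.204],[0,0,0]],[[0,0,-0.204],[0,0,0]],[[0,0,-0.204],[0,0,0]],[[0,0,-0.204],[0,0,0]]]'
python3 - <<'E'
from h import *
plan([(.60,-.305,.24,270),(.60,-.305,.033,270),(.60,-.305,.24,270)])
E
```

```text
time: 12.95
tool_pos: [0.4757, 0.1701, 0.0366]
tool_rot: [-0.406, 0.914, 0.0, -0.0]
ft_force: [-0.5, 0.1, -0.1]
width: 0.773
grasp_force: 0.0
time: 13.55
tool_pos: [0.4763, 0.1705, 0.0375]
tool_rot: [-0.406, 0.914, -0.0, 0.001]
ft_force: [-0.8, -1.7, 7.4]
width: 0.582
grasp_force: 42.0
time: 14.35
tool_pos: [0.4748, 0.1704, 0.2393]
tool_rot: [-0.406, 0.914, 0.0, -0.001]
ft_force: [0.6, -0.1, -1.2]
width: 0.58
grasp_force: 41.8
at [0.4748 0.1704 0.2393] rot [-4.064e-01  9.137e-01  2.000e-04 -8.000e-04] t 14.3
[0.269, -0.411, -0.001] [0.1, -0.0, -42.0] rows 10
[0.0, -0.0, 0.207] [-0.0, -0.1, -0.0] rows 5
[-0.0, -0.0, -0.207] [-0.0, 0.0, -0.0] rows 5
```

```bash

python3 -m crank '[[[0.269,-0.411,0],[0,0,-42]],[[0.269,-0.411,0],[0,0,-42]],[[0.269,-0.411,0],[0,0,-42]],[[0.269,-0.411,0],[0,0,-42]],[[0.269,-0.411,0],[0,0,-42]],[[0.269,-0.411,0],[0,0,-42]],[[0.269,-0.411,0],[0,0,-42]],[[0.269,-0.411,0],[0,0,-42]],[[0.269,-0.411,0],[0,0,-42]],[[0.269,-0.411,0],[0,0,-42]],[[0.269,-0.411,0],[0,0,-42]],[[0.269,-0.411,0],[0,0,-42]],[[0.269,-0.411,0],[0,0,-42]],[[0.269,-0.411,0],[0,0,-42]],[[0.269,-0.411,0],[0,0,-42]],[[0.269,-0.411,0],[0,0,-42]]]'
python3 -m crank '[[[0,0,0.05],[0,0,0]],[[0,0,0.10],[0,0,0]],[[0,0,0.15],[0,0,0]],[[0,0,0.18],[0,0,0]],[[0,0,0.195],[0,0,0]],[[0,0,0.202],[0,0,0]],[[0,0,0.207],[0,0,0]],[[0,0,0.207],[0,0,0]],[[0,0,0.207],[0,0,0]]]'
python3 -m crank '[[[0,0,0],[0,0,0]],[[0,0,0],[0,0,0]],[[0,0,0],[0,0,0]],[[0,0,0],[0,0,0]]]' 0.066
python3 -m crank '[[[0,0,-0.04],[0,0,0]],[[0,0,-0.09],[0,0,0]],[[0,0,-0.14],[0,0,0]],[[0,0,-0.18],[0,0,0]],[[0,0,-0.207],[0,0,0]],[[0,0,-0.207],[0,0,0]],[[0,0,-0.207],[0,0,0]]]'
python3 - <<'E'
from h import *
c=manip.capture("top"); look(c,["empty1"]);tins(c)
plan([(.5525,-.189,.24,239),(.5525,-.189,.029,239)])
E
```

```text
time: 15.95
tool_pos: [0.6006, -0.3035, 0.2408]
tool_rot: [0.707, -0.707, 0.0, -0.0]
ft_force: [-0.1, 0.6, -1.6]
width: 0.582
grasp_force: 41.8
time: 16.85
tool_pos: [0.6011, -0.3048, 0.0345]
tool_rot: [-0.707, 0.707, -0.001, 0.0]
ft_force: [-0.4, -1.0, -0.8]
width: 0.581
grasp_force: 41.8
time: 17.25
tool_pos: [0.6006, -0.3046, 0.0334]
tool_rot: [-0.707, 0.707, -0.0, 0.0]
ft_force: [0.5, -0.6, 0.2]
width: 0.774
grasp_force: 0.0
time: 17.95
tool_pos: [0.6006, -0.3046, 0.2404]
tool_rot: [-0.707, 0.707, -0.0, 0.0]
ft_force: [0.4, -0.9, -0.4]
width: 0.775
grasp_force: 0.0
empty1 0.9 [ 0.596 -0.37   0.057]
empty1 0.8 [ 0.597 -0.297  0.068]
empty1 0.6 [0.484 0.31  0.157]
spot [338.9 167.3] 150 [ 0.5518 -0.1878]
spot [394.2 217.3] 150 [ 0.4365 -0.3201]
spot [340.6 226. ] 151 [ 0.4133 -0.193 ]
at [ 0.6001 -0.3043  0.2388] rot [-7.069e-01  7.074e-01  1.100e-03 -2.000e-04] t 18.1
[-0.115, 0.048, -0.001] [0.1, 0.0, 31.0] rows 4
[-0.0, -0.0, 0.211] [0.0, 0.0, -0.0] rows 5
```

```bash

python3 -m crank '[[[-0.115,0.048,0],[0,0,31]],[[-0.115,0.048,0],[0,0,31]],[[-0.115,0.048,0],[0,0,31]],[[-0.115,0.048,0],[0,0,31]],[[-0.115,0.048,0],[0,0,31]],[[-0.115,0.048,0],[0,0,31]],[[-0.115,0.048,0],[0,0,31]]]' 0.07
python3 -m crank '[[[0,0,0.05],[0,0,0]],[[0,0,0.10],[0,0,0]],[[0,0,0.15],[0,0,0]],[[0,0,0.18],[0,0,0]],[[0,0,0.2],[0,0,0]],[[0,0,0.211],[0,0,0]],[[0,0,0.211],[0,0,0]],[[0,0,0.211],[0,0,0]]]'
python3 -m crank '[[[0,0,0],[0,0,0]],[[0,0,0],[0,0,0]],[[0,0,0],[0,0,0]],[[0,0,0],[0,0,0]],[[0,0,0],[0,0,0]],[[0,0,0],[0,0,0]]]' 0.03 45
python3 -m crank '[[[0,0,-0.03],[0,0,0]],[[0,0,-0.08],[0,0,0]],[[0,0,-0.13],[0,0,0]],[[0,0,-0.17],[0,0,0]],[[0,0,-0.211],[0,0,0]],[[0,0,-0.211],[0,0,0]],[[0,0,-0.211],[0,0,0]],[[0,0,-0.211],[0,0,0]]]'
python3 - <<'E'
from h import *
plan([(.532,.077,.24,210.5),(.532,.077,.039,210.5),(.532,.077,.24,210.5),(.413,-.193,.24,238)])
E
```

```text
time: 18.75
tool_pos: [0.5526, -0.19, 0.2394]
tool_rot: [-0.493, 0.87, 0.001, -0.0]
ft_force: [0.5, -1.1, 0.7]
width: 0.821
grasp_force: 0.0
time: 19.55
tool_pos: [0.5531, -0.19, 0.0299]
tool_rot: [-0.492, 0.87, -0.0, 0.0]
ft_force: [0.3, -0.9, 0.3]
width: 0.819
grasp_force: 0.0
time: 20.15
tool_pos: [0.5533, -0.1899, 0.0307]
tool_rot: [-0.492, 0.87, -0.001, 0.001]
ft_force: [-0.4, -1.5, 6.7]
width: 0.579
grasp_force: 47.9
time: 20.95
tool_pos: [0.552, -0.1892, 0.2389]
tool_rot: [-0.492, 0.871, 0.001, -0.001]
ft_force: [-0.3, 1.0, -1.6]
width: 0.58
grasp_force: 47.9
at [ 0.552  -0.1892  0.2389] rot [-4.921e-01  8.705e-01  9.000e-04 -6.000e-04] t 20.9
[-0.218, 0.154, -0.001] [0.1, -0.0, 28.5] rows 6
[0.0, 0.0, 0.201] [0.0, -0.0, -0.0] rows 5
[0.0, 0.0, -0.201] [0.0, -0.0, -0.0] rows 5
[0.24, -0.172, 0.0] [0.0, -0.0, -27.5] rows 6
```

```bash

python3 -m crank '[[[-0.218,0.154,0],[0,0,28.5]],[[-0.218,0.154,0],[0,0,28.5]],[[-0.218,0.154,0],[0,0,28.5]],[[-0.218,0.154,0],[0,0,28.5]],[[-0.218,0.154,0],[0,0,28.5]],[[-0.218,0.154,0],[0,0,28.5]],[[-0.218,0.154,0],[0,0,28.5]],[[-0.218,0.154,0],[0,0,28.5]],[[-0.218,0.154,0],[0,0,28.5]],[[-0.218,0.154,0],[0,0,28.5]]]'
python3 -m crank '[[[0,0,0.05],[0,0,0]],[[0,0,0.09],[0,0,0]],[[0,0,0.12],[0,0,0]],[[0,0,0.14],[0,0,0]],[[0,0,0.16],[0,0,0]],[[0,0,0.18],[0,0,0]],[[0,0,0.193],[0,0,0]],[[0,0,0.2],[0,0,0]],[[0,0,0.2],[0,0,0]],[[0,0,0.2],[0,0,0]]]'
python3 -m crank '[[[0,0,0],[0,0,0]],[[0,0,0],[0,0,0]],[[0,0,0],[0,0,0]],[[0,0,0],[0,0,0]]]' 0.064
python3 -m crank '[[[0,0,-0.04],[0,0,0]],[[0,0,-0.09],[0,0,0]],[[0,0,-0.14],[0,0,0]],[[0,0,-0.18],[0,0,0]],[[0,0,-0.2],[0,0,0]],[[0,0,-0.2],[0,0,0]]]'
python3 -m crank '[[[0.24,-0.172,0],[0,0,-27.5]],[[0.24,-0.172,0],[0,0,-27.5]],[[0.24,-0.172,0],[0,0,-27.5]],[[0.24,-0.172,0],[0,0,-27.5]],[[0.24,-0.172,0],[0,0,-27.5]],[[0.24,-0.172,0],[0,0,-27.5]],[[0.24,-0.172,0],[0,0,-27.5]],[[0.24,-0.172,0],[0,0,-27.5]],[[0.24,-0.172,0],[0,0,-27.5]],[[0.24,-0.172,0],[0,0,-27.5]]]' 0.07
python3 - <<'E'
from h import *
c=manip.capture("top"); look(c,["empty1"]);tins(c);save(c,"t1")
c=manip.capture("wrist"); tins(c)
plan([(.413,-.193,.029,238)])
E
```

```text
time: 21.95
tool_pos: [0.5331, 0.0756, 0.2398]
tool_rot: [-0.262, 0.965, 0.0, -0.0]
ft_force: [-1.0, -0.4, -1.6]
width: 0.576
grasp_force: 47.8
time: 22.95
tool_pos: [0.5334, 0.0762, 0.0406]
tool_rot: [-0.262, 0.965, -0.0, 0.0]
ft_force: [-0.2, -1.0, -2.3]
width: 0.577
grasp_force: 48.1
time: 23.35
tool_pos: [0.5332, 0.0767, 0.0406]
tool_rot: [-0.263, 0.965, -0.0, 0.0]
ft_force: [0.6, 0.8, 0.5]
width: 0.749
grasp_force: 0.0
time: 23.95
tool_pos: [0.5342, 0.0767, 0.2437]
tool_rot: [-0.263, 0.965, -0.001, 0.003]
ft_force: [-0.2, 0.2, 0.1]
width: 0.753
grasp_force: 0.0
time: 24.95
tool_pos: [0.4138, -0.1921, 0.24]
tool_rot: [-0.485, 0.874, 0.0, 0.0]
ft_force: [-0.1, 0.2, -0.8]
width: 0.818
grasp_force: 0.0
empty1 0.92 [ 0.597 -0.295  0.067]
empty1 0.84 [ 0.596 -0.383  0.065]
spot [226.7 171.8] 148 [0.5348 0.0777]
spot [340.6 226.1] 152 [ 0.4132 -0.1929]
spot [163.9  68.8] 299 [ 0.4376 -0.3112]
spot [ 36.8 297.5] 407 [ 0.7156 -0.1871]
at [ 0.4139 -0.1922  0.2402] rot [-4.855e-01  8.742e-01  1.000e-04  0.000e+00] t 25.1
[0.001, 0.0, 0.211] [0.0, 0.0, 0.1] rows 5
```

View pics/t1.png

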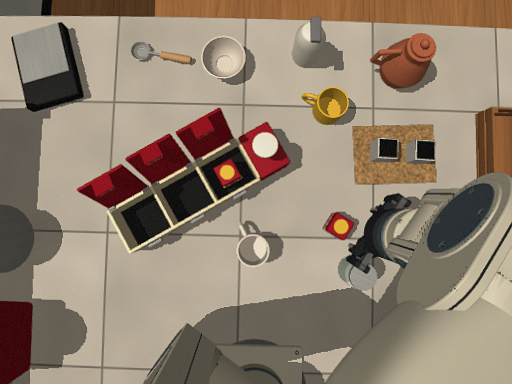

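Tin A now sits in bay3 (227,172), and both empties are on the mat at (385,149) and (424,150). Next is tin B (341,226), to bay2.

```bash

python3 -m crank '[[[0,0,0.05],[0,0,0]],[[0,0,0.10],[0,0,0]],[[0,0,0.15],[0,0,0]],[[0,0,0.18],[0,0,0]],[[0,0,0.2],[0,0,0]],[[0,0,0.211],[0,0,0]],[[0,0,0.211],[0,0,0]],[[0,0,0.211],[0,0,0]]]'
python3 -m crank '[[[0,0,0],[0,0,0]],[[0,0,0],[0,0,0]],[[0,0,0],[0,0,0]],[[0,0,0],[0,0,0]],[[0,0,0],[0,0,0]],[[0,0,0],[0,0,0]]]' 0.03 45
python3 -m crank '[[[0,0,-0.03],[0,0,0]],[[0,0,-0.08],[0,0,0]],[[0,0,-0.13],[0,0,0]],[[0,0,-0.17],[0,0,0]],[[0,0,-0.211],[0,0,0]],[[0,0,-0.211],[0,0,0]],[[0,0,-0.211],[0,0,0]],[[0,0,-0.211],[0,0,0]]]'
python3 - <<'E'
from h import *
plan([(.475,.174,.24,210.5),(.475,.174,.039,210.5),(.475,.174,.24,210.5),(.4365,-.320,.24,254)])
E
```

```text
time: 25.9
tool_pos: [0.414, -0.1933, 0.03]
tool_rot: [-0.485, 0.875, -0.0, 0.0]
ft_force: [0.8, -0.2, 0.3]
width: 0.819
grasp_force: 0.0
time: 26.5
tool_pos: [0.4141, -0.1937, 0.0306]
tool_rot: [-0.485, 0.875, -0.001, 0.001]
ft_force: [-0.0, -0.0, 4.6]
width: 0.577
grasp_force: 46.4
time: 27.3
tool_pos: [0.4129, -0.1929, 0.2394]
tool_rot: [-0.485, 0.875, 0.001, -0.0]
ft_force: [0.5, -0.1, -1.6]
width: 0.58
grasp_force: 47.7
at [ 0.4129 -0.1929  0.2394] rot [-4.845e-01  8.748e-01  6.000e-04 -3.000e-04] t 27.3
[-0.344, 0.142, -0.0] [0.1, -0.0, 27.5] rows 8
[0.0, 0.0, 0.201] [-0.0, -0.0, -0.0] rows 5
[0.0, -0.0, -0.201] [-0.0, -0.0, -0.0] rows 5
[0.284, -0.406, -0.0] [-0.0, -0.0, -43.5] rows 10
```

```bash

python3 -m crank '[[[-0.344,0.142,0],[0,0,27.5]],[[-0.344,0.142,0],[0,0,27.5]],[[-0.344,0.142,0],[0,0,27.5]],[[-0.344,0.142,0],[0,0,27.5]],[[-0.344,0.142,0],[0,0,27.5]],[[-0.344,0.142,0],[0,0,27.5]],[[-0.344,0.142,0],[0,0,27.5]],[[-0.344,0.142,0],[0,0,27.5]],[[-0.344,0.142,0],[0,0,27.5]],[[-0.344,0.142,0],[0,0,27.5]],[[-0.344,0.142,0],[0,0,27.5]],[[-0.344,0.142,0],[0,0,27.5]]]'
python3 -m crank '[[[0,0,0.05],[0,0,0]],[[0,0,0.09],[0,0,0]],[[0,0,0.12],[0,0,0]],[[0,0,0.14],[0,0,0]],[[0,0,0.16],[0,0,0]],[[0,0,0.18],[0,0,0]],[[0,0,0.193],[0,0,0]],[[0,0,0.2],[0,0,0]],[[0,0,0.2],[0,0,0]],[[0,0,0.2],[0,0,0]]]'
python3 -m crank '[[[0,0,0],[0,0,0]],[[0,0,0],[0,0,0]],[[0,0,0],[0,0,0]],[[0,0,0],[0,0,0]]]' 0.064
python3 -m crank '[[[0,0,-0.04],[0,0,0]],[[0,0,-0.09],[0,0,0]],[[0,0,-0.14],[0,0,0]],[[0,0,-0.18],[0,0,0]],[[0,0,-0.2],[0,0,0]],[[0,0,-0.2],[0,0,0]]]'
python3 -m crank '[[[0.284,-0.406,0],[0,0,-43.5]],[[0.284,-0.406,0],[0,0,-43.5]],[[0.284,-0.406,0],[0,0,-43.5]],[[0.284,-0.406,0],[0,0,-43.5]],[[0.284,-0.406,0],[0,0,-43.5]],[[0.284,-0.406,0],[0,0,-43.5]],[[0.284,-0.406,0],[0,0,-43.5]],[[0.284,-0.406,0],[0,0,-43.5]],[[0.284,-0.406,0],[0,0,-43.5]],[[0.284,-0.406,0],[0,0,-43.5]],[[0.284,-0.406,0],[0,0,-43.5]],[[0.284,-0.406,0],[0,0,-43.5]],[[0.284,-0.406,0],[0,0,-43.5]],[[0.284,-0.406,0],[0,0,-43.5]],[[0.284,-0.406,0],[0,0,-43.5]]]' 0.07
python3 - <<'E'
from h import *
c=manip.capture("top"); look(c,["empty1","tin1"]);tins(c)
c=manip.capture("wrist"); tins(c); look(c,["tin1"]); yaw(c,"tin1",.062); save(c,"w2")
plan([(.4365,-.320,.029,254)])
E
```

```text
time: 28.5
tool_pos: [0.4754, 0.1725, 0.24]
tool_rot: [-0.262, 0.965, -0.0, -0.0]
ft_force: [-1.1, 0.3, -1.6]
width: 0.58
grasp_force: 47.6
time: 29.5
tool_pos: [0.4759, 0.1732, 0.0409]
tool_rot: [-0.262, 0.965, -0.0, 0.0]
ft_force: [0.2, -0.0, -1.4]
width: 0.582
grasp_force: 47.6
time: 29.9
tool_pos: [0.4756, 0.1738, 0.0406]
tool_rot: [-0.263, 0.965, -0.0, 0.0]
ft_force: [0.6, -0.4, -1.7]
width: 0.75
grasp_force: 0.0
time: 30.5
tool_pos: [0.4766, 0.174, 0.2435]
tool_rot: [-0.263, 0.965, -0.0, 0.003]
ft_force: [-0.3, 0.2, 0.6]
width: 0.753
grasp_force: 0.0
time: 32.0
tool_pos: [0.4367, -0.3191, 0.2403]
tool_rot: [-0.602, 0.798, 0.0, 0.0]
ft_force: [0.7, 0.4, 0.0]
width: 0.82
grasp_force: 0.0
empty1 0.89 [ 0.594 -0.382  0.067]
empty1 0.79 [ 0.599 -0.298  0.066]
tin1 0.84 [0.534 0.074 0.072]
tin1 0.83 [0.476 0.172 0.069]
tin1 0.75 [ 0.435 -0.315  0.059]
tin1 0.45 [ 0.583 -0.007  0.146]
spot [226.8 171.9] 146 [0.5346 0.0773]
spot [184.5 195.8] 156 [0.4757 0.1754]
spot [394.2 217.2] 149 [ 0.4366 -0.3201]
tin1 0.63 [ 0.437 -0.328  0.067]
tin1 0.67 ctr [ 0.435 -0.325] sides 0.048 0.056 ang 74.0
at [ 0.4367 -0.3199  0.2405] rot [-6.018e-01  7.986e-01 -2.000e-04  0.000e+00] t 32.3
[0.0, 0.0, 0.211] [-0.0, -0.0, 0.0] rows 5
```

View pics/w2.png

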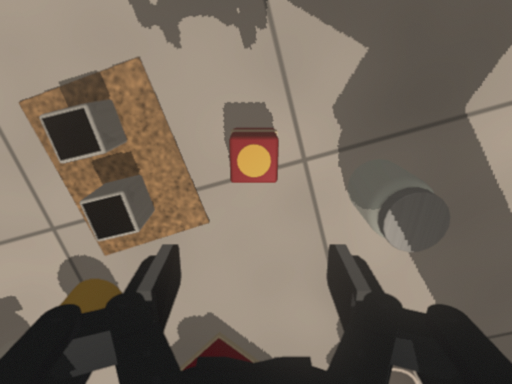

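The wrist view shows tin C squarely between the jaws' axis at (254,160), the jar well clear at (405,210), and the empties on the mat. I'll grasp it and take it to bay1.

```bash

python3 -m crank '[[[0,0,0.05],[0,0,0]],[[0,0,0.10],[0,0,0]],[[0,0,0.15],[0,0,0]],[[0,0,0.18],[0,0,0]],[[0,0,0.2],[0,0,0]],[[0,0,0.211],[0,0,0]],[[0,0,0.211],[0,0,0]],[[0,0,0.211],[0,0,0]]]'
python3 -m crank '[[[0,0,0],[0,0,0]],[[0,0,0],[0,0,0]],[[0,0,0],[0,0,0]],[[0,0,0],[0,0,0]],[[0,0,0],[0,0,0]],[[0,0,0],[0,0,0]]]' 0.03 45
python3 -m crank '[[[0,0,-0.03],[0,0,0]],[[0,0,-0.08],[0,0,0]],[[0,0,-0.13],[0,0,0]],[[0,0,-0.17],[0,0,0]],[[0,0,-0.211],[0,0,0]],[[0,0,-0.211],[0,0,0]],[[0,0,-0.211],[0,0,0]],[[0,0,-0.211],[0,0,0]]]'
python3 - <<'E'
from h import *
plan([(.418,.2725,.24,210.5),(.418,.2725,.039,210.5),(.418,.2725,.24,210.5)])
E
```

```text
time: 33.1
tool_pos: [0.437, -0.3206, 0.0301]
tool_rot: [-0.602, 0.799, -0.001, 0.0]
ft_force: [-0.6, -0.4, -0.3]
width: 0.816
grasp_force: 0.0
time: 33.7
tool_pos: [0.4372, -0.3208, 0.0307]
tool_rot: [-0.602, 0.799, -0.001, 0.0]
ft_force: [0.1, 0.5, 7.1]
width: 0.574
grasp_force: 47.8
time: 34.5
tool_pos: [0.4361, -0.3198, 0.2391]
tool_rot: [-0.602, 0.799, 0.001, -0.0]
ft_force: [-0.3, 0.6, -2.4]
width: 0.577
grasp_force: 48.1
at [ 0.4361 -0.3198  0.2391] rot [-6.015e-01  7.988e-01  1.000e-03 -1.000e-04] t 34.5
[-0.564, 0.181, -0.0] [0.1, 0.0, 43.5] rows 12
[-0.0, 0.0, 0.201] [0.0, 0.0, -0.0] rows 5
[-0.0, 0.0, -0.201] [0.0, 0.0, -0.0] rows 5
```

```bash

python3 -m crank '[[[-0.564,0.181,0],[0,0,43.5]],[[-0.564,0.181,0],[0,0,43.5]],[[-0.564,0.181,0],[0,0,43.5]],[[-0.564,0.181,0],[0,0,43.5]],[[-0.564,0.181,0],[0,0,43.5]],[[-0.564,0.181,0],[0,0,43.5]],[[-0.564,0.181,0],[0,0,43.5]],[[-0.564,0.181,0],[0,0,43.5]],[[-0.564,0.181,0],[0,0,43.5]],[[-0.564,0.181,0],[0,0,43.5]],[[-0.564,0.181,0],[0,0,43.5]],[[-0.564,0.181,0],[0,0,43.5]],[[-0.564,0.181,0],[0,0,43.5]],[[-0.564,0.181,0],[0,0,43.5]],[[-0.564,0.181,0],[0,0,43.5]],[[-0.564,0.181,0],[0,0,43.5]],[[-0.564,0.181,0],[0,0,43.5]]]'
python3 -m crank '[[[0,0,0.05],[0,0,0]],[[0,0,0.09],[0,0,0]],[[0,0,0.12],[0,0,0]],[[0,0,0.14],[0,0,0]],[[0,0,0.16],[0,0,0]],[[0,0,0.18],[0,0,0]],[[0,0,0.193],[0,0,0]],[[0,0,0.2],[0,0,0]],[[0,0,0.2],[0,0,0]],[[0,0,0.2],[0,0,0]]]'
python3 -m crank '[[[0,0,0],[0,0,0]],[[0,0,0],[0,0,0]],[[0,0,0],[0,0,0]],[[0,0,0],[0,0,0]]]' 0.064
python3 -m crank '[[[0,0,-0.04],[0,0,0]],[[0,0,-0.09],[0,0,0]],[[0,0,-0.14],[0,0,0]],[[0,0,-0.18],[0,0,0]],[[0,0,-0.22],[0,0,0]],[[0,0,-0.25],[0,0,0]],[[0,0,-0.25],[0,0,0]],[[0,0,-0.25],[0,0,0]],[[0,0,-0.25],[0,0,0]]]'
python3 - <<'E'
from h import *
O=np.array([.4975,.141]);a=np.radians(30.5);ex=np.array([np.cos(a),np.sin(a)]);ey=np.array([-ex[1],ex[0]])
t=O+.15*ex+.154*ey; print(t)
plan([(*t,.29,210.5),(*t,.19,210.5)])
E
```

```text
time: 36.2
tool_pos: [0.4187, 0.2705, 0.2403]
tool_rot: [-0.262, 0.965, -0.0, -0.0]
ft_force: [0.4, -0.0, -2.3]
width: 0.579
grasp_force: 48.0
time: 37.2
tool_pos: [0.4189, 0.2716, 0.0409]
tool_rot: [-0.262, 0.965, 0.0, 0.0]
ft_force: [0.8, -0.1, -2.8]
width: 0.576
grasp_force: 48.1
time: 37.6
tool_pos: [0.4185, 0.2719, 0.0406]
tool_rot: [-0.263, 0.965, 0.0, 0.0]
ft_force: [-0.1, -0.1, -0.4]
width: 0.749
grasp_force: 0.0
time: 38.5
tool_pos: [0.418, 0.2716, 0.2891]
tool_rot: [-0.263, 0.965, -0.0, -0.001]
ft_force: [0.2, 0.3, 0.3]
width: 0.752
grasp_force: 0.0
[0.54858347 0.34982165]
at [0.418  0.2716 0.2891] rot [-2.627e-01  9.649e-01 -1.000e-04 -9.000e-04] t 38.5
[-0.152, 0.001, -0.001] [0.0, -0.1, -0.0] rows 4
[-0.0, 0.0, 0.1] [0.0, -0.0, -0.0] rows 2
```

```bash

python3 -m crank '[[[-0.05,0,0],[0,0,0]],[[-0.1,0,0],[0,0,0]],[[-0.152,0.001,0],[0,0,0]],[[-0.152,0.001,0],[0,0,0]],[[-0.152,0.001,0],[0,0,0]],[[-0.152,0.001,0],[0,0,0]]]' 0
python3 -m crank '[[[0,0,0.04],[0,0,0]],[[0,0,0.08],[0,0,0]],[[0,0,0.1],[0,0,0]],[[0,0,0.1],[0,0,0]],[[0,0,0.1],[0,0,0]]]'
python3 - <<'E'
from h import *
c=manip.capture("top"); look(c,["empty1","tin1"]);tins(c);save(c,"t2")
O=np.array([.4975,.141]);a=np.radians(30.5);ex=np.array([np.cos(a),np.sin(a)]);ey=np.array([-ex[1],ex[0]])
p=manip.state()["tool_pos"];print((p[:2]-O)@ex,(p[:2]-O)@ey,p[2])
E
```

```text
time: 39.1
tool_pos: [0.5481, 0.3493, 0.2896]
tool_rot: [-0.263, 0.965, -0.0, -0.001]
ft_force: [-1.0, 0.1, 0.5]
width: 0.001
grasp_force: 0.0
time: 39.6
tool_pos: [0.5484, 0.3494, 0.1922]
tool_rot: [-0.263, 0.965, 0.0, 0.001]
ft_force: [-0.3, -0.1, -0.2]
width: -0.001
grasp_force: 0.0
empty1 0.87 [ 0.596 -0.383  0.064]
empty1 0.79 [ 0.594 -0.295  0.069]
empty1 0.4 [ 0.584 -0.009  0.144]
tin1 0.87 [0.416 0.266 0.067]
tin1 0.74 [0.534 0.077 0.072]
tin1 0.71 [0.547 0.215 0.15 ]
tin1 0.7 [0.474 0.172 0.075]
spot [226.8 171.8] 144 [0.5347 0.0775]
spot [184.5 195.8] 155 [0.4756 0.1754]
spot [141.3 219. ] 169 [0.4188 0.2753]
0.15066377097581157 0.15371364770332097 0.19259076704816558
```

View pics/t2.png

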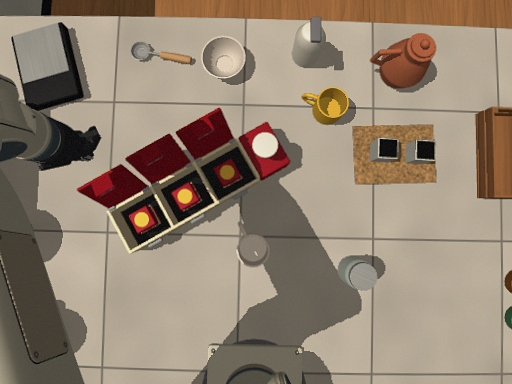

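All three tins sit in their bays (141,219), (184,196), (227,172), and the gripper is behind cover1. Now I'll swing cover1 over.

```bash

python3 -m crank '[[[0.03,0,0],[0,0,0]],[[0.045,0,0],[0,0,0]],[[0.056,0,0.001],[0,0,0]],[[0.066,0,0],[0,0,0]],[[0.075,0,0],[0,0,0]],[[0.083,0,0],[0,0,0]],[[0.09,0,0],[0,0,0]],[[0.097,0,0.001],[0,0,0]],[[0.104,0,0.002],[0,0,0]],[[0.110,0,0.004],[0,0,0]],[[0.117,0,0.006],[0,0,0]],[[0.124,0,0.008],[0,0,0]],[[0.131,0,0.011],[0,0,0]],[[0.137,0,0.015],[0,0,0]],[[0.143,0,0.019],[0,0,0]],[[0.149,0,0.023],[0,0,0]],[[0.155,0,0.027],[0,0,0]],[[0.160,0,0.032],[0,0,0]],[[0.165,0,0.037],[0,0,0]],[[0.165,0,0.037],[0,0,0]]]'
python3 -m crank '[[[0.005,0,0.005],[0,0,0]],[[0.01,0,0.011],[0,0,0]],[[0.015,0,0.02],[0,0,0]],[[0.02,0,0.028],[0,0,0]],[[0.023,0,0.037],[0,0,0]],[[0.025,0,0.043],[0,0,0]],[[0.026,0,0.046],[0,0,0]],[[0.026,0,0.046],[0,0,0]]]'
python3 - <<'E'
from h import *
c=manip.capture("scene");save(c,"s1")
look(c,["cover1_tab"])
O=np.array([.4975,.141]);a=np.radians(30.5);ex=np.array([np.cos(a),np.sin(a)]);ey=np.array([-ex[1],ex[0]])
p=manip.state()["tool_pos"];print((p[:2]-O)@ex,(p[:2]-O)@ey,p[2])
E
```

```text
time: 41.75
tool_pos: [0.4057, 0.2656, 0.1525]
tool_rot: [-0.263, 0.965, -0.0, -0.001]
ft_force: [-0.2, 0.5, 0.1]
width: 0.001
grasp_force: 0.0
time: 42.55
tool_pos: [0.384, 0.2528, 0.1068]
tool_rot: [-0.263, 0.965, -0.0, -0.0]
ft_force: [-0.2, 0.2, 0.2]
width: 0.003
grasp_force: 0.0
cover1_tab 0.66 [0.423 0.262 0.101]
-0.04057821577131655 0.15386495951305051 0.10738981607568339
```

View pics/s1.png

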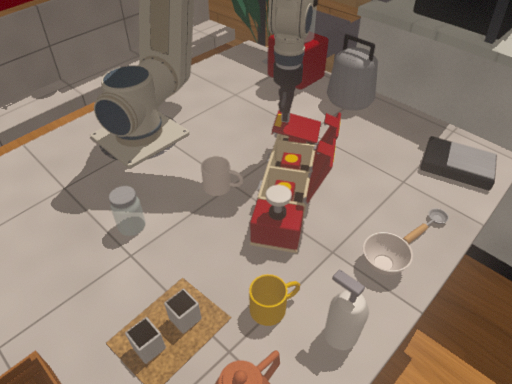

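Cover1 is down and ajar at (300,128). Now press on its tab.

```bash

python3 -m crank '[[[0,0,-0.008],[0,0,0]],[[0.01,0,-0.008],[0,0,0]],[[0.019,0,-0.008],[0,0,0]],[[0.019,0,0.002],[0,0,0]],[[0.019,0,0.008],[0,0,0]],[[0.019,0,0.012],[0,0,0]],[[0.019,0,0.016],[0,0,0]],[[0.019,0,0.018],[0,0,0]],[[0.019,0,0.018],[0,0,0]]]'
python3 -m crank '[[[0,0,0.002],[0,0,0]],[[0,0,0.003],[0,0,0]],[[0,0,0.003],[0,0,0]]]'
python3 -m crank '[[[0,0,0.002],[0,0,0]],[[0,0,0.002],[0,0,0]]]'
```

```text
time: 43.55
tool_pos: [0.3677, 0.2432, 0.0886]
tool_rot: [-0.263, 0.965, -0.0, -0.0]
ft_force: [0.8, 0.3, -0.2]
width: 0.0
grasp_force: 0.0
time: 43.85
tool_pos: [0.368, 0.2433, 0.0873]
tool_rot: [-0.263, 0.965, -0.0, 0.001]
ft_force: [-5.2, -2.9, 17.8]
width: 0.0
grasp_force: 8.8
time: 44.05
tool_pos: [0.3681, 0.2433, 0.0866]
tool_rot: [-0.263, 0.965, -0.0, 0.001]
ft_force: [-10.5, -4.9, 35.7]
width: 0.001
grasp_force: 18.1
```

```bash

python3 -m crank '[[[0,0,-0.03],[0,0,0]],[[0,0,-0.08],[0,0,0]],[[0,0,-0.13],[0,0,0]],[[0,0,-0.17],[0,0,0]],[[0,0,-0.206],[0,0,0]],[[0,0,-0.206],[0,0,0]],[[-0.05,-0.01,-0.206],[0,0,0]],[[-0.1,-0.04,-0.206],[0,0,0]],[[-0.14,-0.07,-0.206],[0,0,0]],[[-0.18,-0.1,-0.206],[0,0,0]],[[-0.21,-0.114,-0.206],[0,0,0]],[[-0.21,-0.114,-0.206],[0,0,0]],[[-0.21,-0.114,-0.206],[0,0,0]]]'
python3 -m crank '[[[0,0,0.04],[0,0,0]],[[0,0,0.08],[0,0,0]],[[0,0,0.1],[0,0,0]],[[0,0,0.1],[0,0,0]],[[0,0,0.1],[0,0,0]]]'
python3 - <<'E'
from h import *
c=manip.capture("scene");save(c,"s2")
look(c,["cover1_tab","tin1"])
O=np.array([.4975,.141]);a=np.radians(30.5);ex=np.array([np.cos(a),np.sin(a)]);ey=np.array([-ex[1],ex[0]])
p=manip.state()["tool_pos"];print((p[:2]-O)@ex,(p[:2]-O)@ey,p[2])
E
```

```text
time: 45.35
tool_pos: [0.6074, 0.2512, 0.2879]
tool_rot: [-0.262, 0.965, 0.0, -0.002]
ft_force: [-0.2, 0.2, 0.1]
width: 0.003
grasp_force: 0.0
time: 45.85
tool_pos: [0.606, 0.2517, 0.1918]
tool_rot: [-0.263, 0.965, 0.0, 0.001]
ft_force: [-0.0, -0.4, 0.7]
width: -0.003
grasp_force: 0.0
cover1_tab 0.97 [0.415 0.268 0.09 ]
cover1_tab 0.54 [0.613 0.107 0.168]
tin1 0.65 [0.476 0.168 0.071]
0.1506290964957148 0.03985319658486641 0.19245827370374166
```

```bash

python3 -m crank '[[[0.03,0,0],[0,0,0]],[[0.045,0,0],[0,0,0]],[[0.056,0,0.001],[0,0,0]],[[0.066,0,0],[0,0,0]],[[0.075,0,0],[0,0,0]],[[0.083,0,0],[0,0,0]],[[0.09,0,0],[0,0,0]],[[0.097,0,0.001],[0,0,0]],[[0.104,0,0.002],[0,0,0]],[[0.110,0,0.004],[0,0,0]],[[0.117,0,0.006],[0,0,0]],[[0.124,0,0.008],[0,0,0]],[[0.131,0,0.011],[0,0,0]],[[0.137,0,0.015],[0,0,0]],[[0.143,0,0.019],[0,0,0]],[[0.149,0,0.023],[0,0,0]],[[0.155,0,0.027],[0,0,0]],[[0.160,0,0.032],[0,0,0]],[[0.165,0,0.037],[0,0,0]],[[0.165,0,0.037],[0,0,0]]]'
python3 -m crank '[[[0.005,0,0.005],[0,0,0]],[[0.01,0,0.011],[0,0,0]],[[0.015,0,0.02],[0,0,0]],[[0.02,0,0.028],[0,0,0]],[[0.023,0,0.037],[0,0,0]],[[0.025,0,0.043],[0,0,0]],[[0.026,0,0.046],[0,0,0]],[[0.026,0,0.046],[0,0,0]]]'
python3 -m crank '[[[0,0,-0.008],[0,0,0]],[[0.01,0,-0.008],[0,0,0]],[[0.019,0,-0.008],[0,0,0]],[[0.019,0,0.002],[0,0,0]],[[0.019,0,0.008],[0,0,0]],[[0.019,0,0.012],[0,0,0]],[[0.019,0,0.016],[0,0,0]],[[0.019,0,0.018],[0,0,0]],[[0.019,0,0.018],[0,0,0]]]'
python3 -m crank '[[[0,0,0.002],[0,0,0]],[[0,0,0.003],[0,0,0]],[[0,0,0.003],[0,0,0]]]'
python3 -m crank '[[[0,0,0.001],[0,0,0]],[[0,0,0.002],[0,0,0]]]'
```

```text
time: 48.0
tool_pos: [0.4635, 0.1674, 0.1526]
tool_rot: [-0.263, 0.965, 0.0, -0.001]
ft_force: [-0.2, 0.0, 0.4]
width: -0.001
grasp_force: 0.0
time: 48.8
tool_pos: [0.4418, 0.1546, 0.1068]
tool_rot: [-0.263, 0.965, 0.0, -0.0]
ft_force: [-0.3, -0.1, 0.8]
width: 0.0
grasp_force: 0.0
time: 49.7
tool_pos: [0.4254, 0.145, 0.0886]
tool_rot: [-0.263, 0.965, 0.0, -0.0]
ft_force: [-0.4, -0.3, 0.2]
width: -0.002
grasp_force: 0.0
time: 50.0
tool_pos: [0.4258, 0.145, 0.0874]
tool_rot: [-0.263, 0.965, -0.0, 0.001]
ft_force: [-5.7, -2.6, 17.3]
width: 0.004
grasp_force: 8.6
time: 50.2
tool_pos: [0.4259, 0.1449, 0.0865]
tool_rot: [-0.263, 0.965, -0.0, 0.001]
ft_force: [-12.9, -3.9, 41.2]
width: -0.0
grasp_force: 20.7
```

```bash

python3 -m crank '[[[0,0,-0.03],[0,0,0]],[[0,0,-0.08],[0,0,0]],[[0,0,-0.13],[0,0,0]],[[0,0,-0.17],[0,0,0]],[[0,0,-0.206],[0,0,0]],[[0,0,-0.206],[0,0,0]],[[-0.05,-0.01,-0.206],[0,0,0]],[[-0.1,-0.04,-0.206],[0,0,0]],[[-0.14,-0.07,-0.206],[0,0,0]],[[-0.18,-0.1,-0.206],[0,0,0]],[[-0.21,-0.114,-0.206],[0,0,0]],[[-0.21,-0.114,-0.206],[0,0,0]],[[-0.21,-0.114,-0.206],[0,0,0]]]'
python3 -m crank '[[[0,0,0.04],[0,0,0]],[[0,0,0.08],[0,0,0]],[[0,0,0.1],[0,0,0]],[[0,0,0.1],[0,0,0]],[[0,0,0.1],[0,0,0]]]'
python3 -m crank '[[[0.03,0,0],[0,0,0]],[[0.045,0,0],[0,0,0]],[[0.056,0,0.001],[0,0,0]],[[0.066,0,0],[0,0,0]],[[0.075,0,0],[0,0,0]],[[0.083,0,0],[0,0,0]],[[0.09,0,0],[0,0,0]],[[0.097,0,0.001],[0,0,0]],[[0.104,0,0.002],[0,0,0]],[[0.110,0,0.004],[0,0,0]],[[0.117,0,0.006],[0,0,0]],[[0.124,0,0.008],[0,0,0]],[[0.131,0,0.011],[0,0,0]],[[0.137,0,0.015],[0,0,0]],[[0.143,0,0.019],[0,0,0]],[[0.149,0,0.023],[0,0,0]],[[0.155,0,0.027],[0,0,0]],[[0.160,0,0.032],[0,0,0]],[[0.165,0,0.037],[0,0,0]],[[0.165,0,0.037],[0,0,0]]]'
python3 -m crank '[[[0.005,0,0.005],[0,0,0]],[[0.01,0,0.011],[0,0,0]],[[0.015,0,0.02],[0,0,0]],[[0.02,0,0.028],[0,0,0]],[[0.023,0,0.037],[0,0,0]],[[0.025,0,0.043],[0,0,0]],[[0.026,0,0.046],[0,0,0]],[[0.026,0,0.046],[0,0,0]]]'
python3 -m crank '[[[0,0,-0.008],[0,0,0]],[[0.01,0,-0.008],[0,0,0]],[[0.019,0,-0.008],[0,0,0]],[[0.019,0,0.002],[0,0,0]],[[0.019,0,0.008],[0,0,0]],[[0.019,0,0.012],[0,0,0]],[[0.019,0,0.016],[0,0,0]],[[0.019,0,0.018],[0,0,0]],[[0.019,0,0.018],[0,0,0]]]'
python3 -m crank '[[[0,0,0.002],[0,0,0]],[[0,0,0.003],[0,0,0]],[[0,0,0.003],[0,0,0]]]'
python3 -m crank '[[[0,0,0.001],[0,0,0]],[[0,0,0.001],[0,0,0]]]'
python3 -m crank '[[[0,0,-0.03],[0,0,0]],[[0,0,-0.08],[0,0,0]],[[0,0,-0.12],[0,0,0]],[[0,0,-0.155],[0,0,0]],[[0,0,-0.155],[0,0,0]],[[0,0,-0.155],[0,0,0]],[[0,0,-0.155],[0,0,0]]]'
python3 - <<'E'
from h import *
plan([(.586,-.009,.24,210.5),(.586,-.009,.16,210.5)])
E
```

```text
time: 51.5
tool_pos: [0.6652, 0.1531, 0.2876]
tool_rot: [-0.263, 0.965, 0.0, -0.002]
ft_force: [-0.2, -0.5, 1.8]
width: -0.002
grasp_force: 0.0
time: 52.0
tool_pos: [0.6639, 0.1534, 0.192]
tool_rot: [-0.263, 0.965, -0.0, 0.001]
ft_force: [0.0, 0.7, 0.5]
width: 0.0
grasp_force: 0.0
time: 54.0
tool_pos: [0.5213, 0.0693, 0.1525]
tool_rot: [-0.263, 0.965, 0.0, -0.001]
ft_force: [0.3, 0.1, 0.0]
width: 0.002
grasp_force: 0.0
time: 54.8
tool_pos: [0.4996, 0.0563, 0.1068]
tool_rot: [-0.263, 0.965, 0.0, -0.0]
ft_force: [-0.3, -0.0, 0.2]
width: 0.001
grasp_force: 0.0
time: 55.7
tool_pos: [0.4832, 0.0468, 0.0885]
tool_rot: [-0.263, 0.965, 0.0, -0.0]
ft_force: [-0.2, -0.2, 0.9]
width: -0.004
grasp_force: 0.0
time: 56.0
tool_pos: [0.4836, 0.0467, 0.0874]
tool_rot: [-0.263, 0.965, -0.0, 0.0]
ft_force: [-6.0, 0.2, 15.9]
width: 0.004
grasp_force: 8.0
time: 56.2
tool_pos: [0.4836, 0.0466, 0.087]
tool_rot: [-0.263, 0.965, -0.001, 0.001]
ft_force: [-8.9, -0.5, 24.9]
width: -0.001
grasp_force: 12.1
time: 56.9
tool_pos: [0.483, 0.0468, 0.239]
tool_rot: [-0.263, 0.965, 0.0, -0.001]
ft_force: [-0.1, -0.2, -0.3]
width: -0.001
grasp_force: 0.0
at [0.483  0.0468 0.239 ] rot [-2.627e-01  9.649e-01  3.000e-04 -9.000e-04] t 56.9
[-0.06, -0.1, -0.001] [0.1, -0.1, -0.0] rows 3
[-0.0, -0.0, 0.08] [-0.0, 0.0, -0.0] rows 2
```

```bash

python3 -m crank '[[[-0.03,-0.05,0],[0,0,0]],[[-0.06,-0.1,0],[0,0,0]],[[-0.06,-0.1,0],[0,0,0]],[[-0.06,-0.1,0],[0,0,0]]]'
python3 - <<'E'
from h import *
c=manip.capture("scene");save(c,"s3")
look(c,["cover1_tab","tin1","empty1","mat"])
c=manip.capture("top");look(c,["empty1"])
cr=manip.capture("scene")["color"][90:260,210:370]
cv2.imwrite("pics/s3c.png",cv2.resize(cr,None,fx=3.5,fy=3.5,interpolation=2)[:,:,::-1])
plan([])
E
```

```text
time: 57.3
tool_pos: [0.5871, -0.0103, 0.2373]
tool_rot: [-0.262, 0.965, 0.001, -0.002]
ft_force: [-0.3, -0.3, -1.0]
width: -0.004
grasp_force: 0.0
cover1_tab 0.68 [0.44  0.275 0.09 ]
cover1_tab 0.32 [0.558 0.041 0.089]
empty1 0.72 [ 0.606 -0.363  0.065]
empty1 0.65 [ 0.619 -0.308  0.065]
mat 0.63 [ 0.626 -0.376  0.001]
mat 0.32 [ 0.617 -0.304  0.063]
empty1 0.97 [ 0.594 -0.296  0.066]
empty1 0.77 [ 0.592 -0.353  0.067]
at [ 0.5853 -0.0085  0.2408] rot [-2.630e-01  9.648e-01 -1.000e-04  3.000e-04] t 57.7
```

View pics/s3c.png

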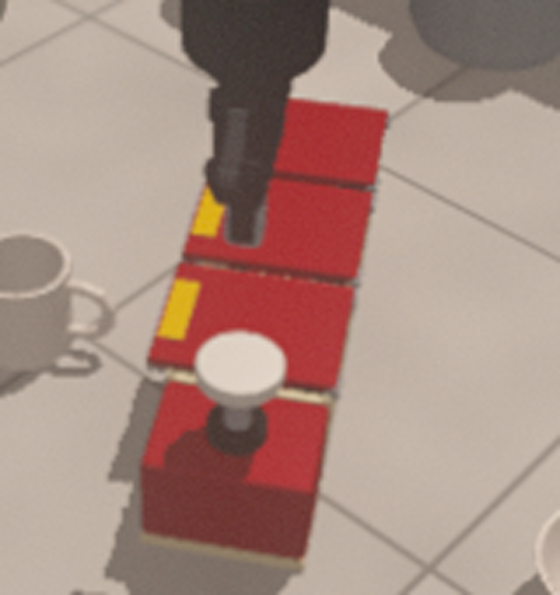

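All three covers lie flat in the crop (tabs at (207,212), (180,308)). An empty was shifted, but it is still on the mat at about (0.593, -0.353). Now the pump.

```bash

python3 -m crank '[[[0,0,0.04],[0,0,0]],[[0,0,0.08],[0,0,0]],[[0,0,0.092],[0,0,0]],[[0,0,0.1],[0,0,0]],[[0,0,0.108],[0,0,0]],[[0,0,0.115],[0,0,0]],[[0,0,0.119],[0,0,0]],[[0,0,0.121],[0,0,0]],[[0,0,0.121],[0,0,0]],[[0,0,0.121],[0,0,0]]]'
python3 -m crank '[[[0,0,0.001],[0,0,0]],[[0,0,0.001],[0,0,0]],[[0,0,0.001],[0,0,0]]]'
```

```text
time: 58.7
tool_pos: [0.5863, -0.009, 0.1218]
tool_rot: [-0.263, 0.965, -0.0, 0.001]
ft_force: [-5.8, 2.3, 9.2]
width: 0.001
grasp_force: 4.1
time: 59.0
tool_pos: [0.5863, -0.0089, 0.1208]
tool_rot: [-0.263, 0.965, -0.0, 0.001]
ft_force: [-5.6, 1.1, 7.9]
width: -0.002
grasp_force: 4.1
```

```bash

python3 -m crank '[[[0,0,0.002],[0,0,0]],[[0,0,0.003],[0,0,0]],[[0,0,0.003],[0,0,0]],[[0,0,0.003],[0,0,0]]]'
python3 -m crank '[[[0,0,-0.01],[0,0,0]],[[0,0,-0.03],[0,0,0]],[[0,0,-0.08],[0,0,0]],[[0,0,-0.12],[0,0,0]],[[0,0,-0.12],[0,0,0]],[[0.05,0,-0.12],[0,0,0]],[[0.1,0,-0.12],[0,0,0]],[[0.15,-0.02,-0.12],[0,0,0]],[[0.2,-0.05,-0.12],[0,0,0]],[[0.2,-0.1,-0.12],[0,0,0]],[[0.2,-0.1,-0.12],[0,0,0]],[[0.2,-0.1,-0.12],[0,0,0]]]'
python3 - <<'E'
from h import *
c=manip.capture("top");save(c,"t4");look(c,["empty1","pump_top","jar","yellow_cup","cover1_tab","tin1"])
print(manip.state()["ft_force"])
c=manip.capture("scene");look(c,["pump_top"])
E
```

```text
time: 59.4
tool_pos: [0.5865, -0.009, 0.1199]
tool_rot: [-0.263, 0.965, -0.001, 0.002]
ft_force: [-12.1, 1.5, 25.5]
width: -0.003
grasp_force: 12.6
time: 60.6
tool_pos: [0.4646, -0.1982, 0.2359]
tool_rot: [-0.262, 0.965, -0.0, 0.0]
ft_force: [-0.6, 0.7, -0.1]
width: 0.001
grasp_force: 0.0
empty1 0.83 [ 0.588 -0.351  0.064]
empty1 0.6 [ 0.597 -0.295  0.068]
pump_top 0.89 [ 0.583 -0.005  0.14 ]
jar 0.69 [ 0.312 -0.218  0.111]
jar 0.53 [ 0.583 -0.008  0.14 ]
jar 0.42 [0.486 0.138 0.087]
yellow_cup 0.87 [ 0.716 -0.169  0.034]
cover1_tab 0.61 [0.41  0.268 0.084]
[ 0.19660043 -0.13505674 -0.06659762]
pump_top 0.69 [ 0.592 -0.013  0.15 ]
```

View pics/t4.png

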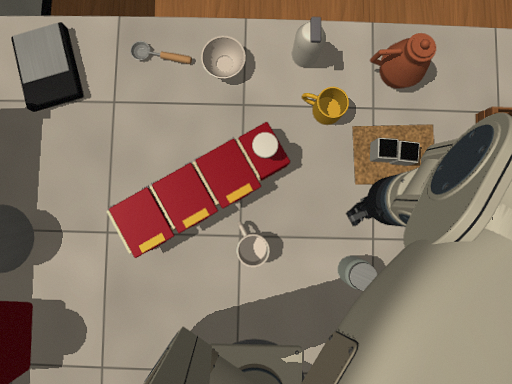

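The stop was felt (25 N at z = 0.120) and the pump is back up. Covers are flat, both empties are on the mat at (388,149) and (409,152), and the jar and cup haven't moved. The robot is clear of everything, so I'm handing in.

```bash
python3 -c "
from cell import manip
print(manip.sign_off())"
```

```text
the job is handed in; nothing more can be done
None
```

The job is handed in, and `sign_off()` gave no verdict: both empties are on the cork mat, all three full tins are in the bays, all three covers look fully shut, and the pump was pressed to its stop and is up again, with the jar and yellow cup where they stood.

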